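Post the dulled blade into the sharpening returns box

TASK

Draw the red blade sleeve out of the wooden rack and post it through the narrow slot in the lid of the sharpening returns box, foot first, pushing it on past the spring catches until it drops right inside. The slot plate's exact place has to be felt for, so do it gently, never forcing the sleeve against the box, and leave the blue and green sleeves standing in the rack.

Things in the scene. Friction and masses are not known exactly. Their poses are not given: they have to be found in the camera images.
- red_sleeve: Red plastic blade sleeve, a rigid flat paddle, about 120 g, a steel-coloured panel on each face, standing on its foot in a rack pocket. Origin: centre of its foot (underside); z up, x through its 10 mm thickness, y along its width. Lower body 60 mm wide, 66 mm high, with square shoulders; above it a grip tab (see its point).
- red_sleeve_top (a point): Centre of the top of the red sleeve's grip tab, 1 mm under the top face (109 mm above the foot). The tab is 36 mm wide (y), 10 mm thick (x) and 44 mm high (66 to 110 mm above the foot). Pinch it across its thickness, fingers closing along x, near its upper end.
- blue_sleeve: A blue sleeve of the same shape and frame, in another pocket of the rack; to be left there.
- green_sleeve: A green sleeve of the same shape and frame, in another pocket of the rack; to be left there.
- rack: Fixed low wooden rack, 65 mm (x) by 259 mm (y), 38 mm high; origin at the centre of its underside. Three pockets in a row along y, 85 mm apart (middle one at the origin), each 64 mm (y) by 13 mm (x), floor 8 mm above the table. Sleeves stand in them, widths along y; which is where varies. Rack and box may change sides.
- box: Fixed grey steel returns box with one clear wall, 130 mm (x) by 160 mm (y), 150 mm high, walls and floor 4 mm; origin at the centre of its underside. On its lid lies a flat brass plate 76 mm (x) by 110 mm (y), 6 mm thick (top 156 mm above the table), with a straight through slot 63 mm long (along y) and 11.7 mm wide (along x), square-edged.
- box_lid (a point): Point on the box's middle axis at the level of the brass plate's top, 156 mm above the table. The plate is screwed tight through elongated holes: the slot's centre lies anywhere from 13 mm towards -x to 13 mm towards +x of this point (box's x), differently each time and to be found by feel; along y it is centred. The plate does not shift when pushed.
- slot_catches (a point): Point 9 mm below box_lid, level of two sprung catch leaves, one at each slot end, narrowing its 63 mm length to 58 mm (upper faces slope 20 degrees off vertical). Each yields sideways at about 8 N. Pushing a sleeve in takes roughly 5 to 15 N, most at first; let go half way it may stay held or creep. With its shoulders 12 mm below the plate's top it drops when released.

How it is judged:
By the outcome, as a careful person would: the job done as asked, in the order asked, and still so for the second after the job is handed in, with the robot touching nothing.
It also fails if it takes over 64 s, if anything falls off the work surface, if the arm or the gripper's body presses on something with over 40 N, if the wrist force passes 120 N, or if a joint passes its speed limit or range.

ROBOT

A 6-joint arm with a two-finger parallel gripper is mounted at the origin on the work surface. World frame = base frame: x ahead of the robot, y to its left, z up, the work surface at z = 0. Lengths are in m, angles in rad, forces in N, time in s.
With the tool pointing down it reaches from about 0.225 to 0.725 m from the base axis. Payload 3.1 kg.
Tool frame: the origin (TCP) lies between the finger pads; the fingertips stand 19 mm ahead of it and the grasp point (between the pads) is the TCP (r.tip_extent is the z of the fingertips in the tool frame, in m); z points along the fingers, y is the line along which they close (so a half turn about z gives the same grasp; the last joint's range is limited). The gripper opens to 85 mm and grips with 20 to 120 N. Pads are 22 mm wide; open, the fingers measure 114 mm over their backs; the gripper's body (76 mm by 85 mm) begins 54 mm behind the grasp point. The pads swing forward as they close: fully open they stand 13 mm farther back than shut.
Start: joints at [-1.344, 0.048, 0.099, 1.622, 0, 1.443], TCP at [0.182, -0.492, 0.25] pointing down, gripper open.
Joint ranges: [-2.91, 2.91], [-0.99, 1.94], [-1.21, 1.42], [-2.12, 2.29], [-1.49, 1.47], [-3.14, 3.14]. Speed limits (rad/s): [2.79, 2.79, 3.14, 3.14, 3.14, 3.14].

INTERFACE

Orientations are given as [roll, pitch, yaw] about the fixed x, y, z axes, in that order (R = Rz(yaw) Ry(pitch) Rx(roll)).
In Python, from rig import r gives the robot as it stands. The module is installed in compiled form; this text tells all that it offers.
- The arm moves only by the tool play_rows, never from a script. Its argument "series" is a list of rows, each a list of 7 numbers: the turn, a rotation vector about the tool's x, y, z in units of 10 degrees (1.0 is 10 degrees), then the shift along the tool's x, y, z in units of 40 mm (1.0 is 40 mm), then the closure, from 0 (fully open) to 1 (shut). A call has 1 to 8 rows; each row is the pose to reach, as a shift and turn from the pose commanded when the call began, along the tool's axes at that moment; what a row does not reach only later rows make up. A row lasts 1/8 s, in which the tool goes at most 62.5 mm and 10.7 degrees, less where a joint would pass 70% of its speed; a pose out of reach is approached as far as the arm can. A call with a gripper value outside its range is refused whole. The fingers move at their own pace and stop on an object; "squeeze" is the grip in N (left out, the last holds). Time passes only in rows, so rows that repeat a pose let the fingers close. It gives the time, the measured TCP pose, the force, the opening and the grip force at its end, in the units of the state.
- r.observe(): the state, without advancing time (a new reading comes with each control period).
- r.capture(name): name is "scene" or "top" or "wrist"; returns a dict with "img" (480x640x3 uint8, red, green, blue), "z_map" (480x640 float32, m along the optical axis (not along the pixel's ray), 0 where there is no reading), "camera_matrix" (3x3 intrinsics, pixels), "world_to_cam" (4x4, takes a point from world to camera coordinates); the wrist camera has in their place "hand_eye" (4x4, takes a point from camera to tool coordinates, whose origin is the TCP and whose axes are the flange's). Camera axes: x right, y down, z forward; pixel columns grow to the right and rows downward; lengths in m; the calibration is good to about 2 mm. A picture is of the moment at which its call begins: read the wrist's pose just before it.
- r.hand_in(): hands the job in; it is judged then, once.
The state is a dict: "t": time; "q": joint angles; "joint_vel": joint speeds; "joint_efforts": joint torques, N m; "tcp_pos": TCP position; "orientation": TCP orientation; "contact_force": force on the tool from outside, world axes, zero at the start; "moment": the same for the moment, N m; "width": opening from 0.0 (shut) to 1.0 (fully open); "finger_force": force on a finger pad.
Only numpy, scipy, OpenCV 4.12 (cv2) and the standard library are available. Lean on these libraries where they do the work, as an engineer would, in place of code of your own. Each camera call takes 0.05 s, during which the arm holds its last target. There are 200 camera calls.

## Working session

There is one attempt and no reset: what is moved stays moved. The work goes in short steps, Python scripts to look and compute and a tool call to move; the robot and the scene stay as the last step left them, time stands still between calls to the robot, and variables do not carry over. Pictures are saved under pics/ and viewed, at most 10 in all, crops included, and the job is handed in when it is done.

Besides the shell and the picture viewer there is one more tool, called after "Emit:" as name(argument=value, ...) on one line, values as JSON. play_rows: Moves the arm, as the interface text tells. Its arguments: {"type":"object","properties":{"series":{"type":"array"},"squeeze":{"type":"number"}},"required":["series"]}

```bash
mkdir -p pics
cat > h.py <<'E'
import numpy as np, cv2
from rig import r
def cap(n,save=None):
    c=r.capture(n)
    if save: cv2.imwrite('pics/'+save,c['img'][:,:,::-1])
    return c
def world(c,T=None):
    "per pixel world points"
    K=c['camera_matrix'];z=c['z_map'];v,u=np.indices(z.shape)
    P=np.stack([(u-K[0,2])/K[0,0]*z,(v-K[1,2])/K[1,1]*z,z],-1)
    M=np.linalg.inv(c['world_to_cam']) if T is None else T
    return P@M[:3,:3].T+M[:3,3]
def tcpT(s):
    a,b,g=s['orientation'];from scipy.spatial.transform import Rotation as R
    T=np.eye(4);T[:3,:3]=R.from_euler('xyz',[a,b,g]).as_matrix();T[:3,3]=s['tcp_pos'];return T
E
python3 - <<'E'
from h import *
s=r.observe();print(s,r.tip_extent)
a=cap('top','top.png');b=cap('scene','scene.png')
W=world(a);np.set_printoptions(precision=4,suppress=True)
hsv=cv2.cvtColor(a['img'],cv2.COLOR_RGB2HSV)
z=W[...,2];ok=a['z_map']>0
for n,m in [('red',((hsv[...,0]<8)|(hsv[...,0]>172))&(hsv[...,1]>130)),('green',(abs(hsv[...,0].astype(int)-65)<20)&(hsv[...,1]>110)),('blue',(abs(hsv[...,0].astype(int)-112)<12)&(hsv[...,1]>130)),('box',(z>.14)&(z<.165))]:
    m=m&ok;k,l,st,ce=cv2.connectedComponentsWithStats(m.astype('uint8'))
    for i in range(1,k):
        if st[i,4]>60:
            p=W[l==i];hi=p[p[:,2]>np.percentile(p[:,2],97)-.006]
            print(n,st[i],p.min(0),p.max(0),'hi',np.median(hi,0),hi.min(0),hi.max(0),cv2.minAreaRect((p[:,:2]*1000).astype('float32')),cv2.minAreaRect((hi[:,:2]*1000).astype('float32')))
E
```

```text
{'t': 0.0, 'q': array([-1.34380760e+00,  4.87496830e-02,  9.75497566e-02,  1.62194415e+00,
        1.90688464e-05,  1.44300320e+00]), 'joint_vel': array([-8.74859920e-05, -6.74454205e-04, -1.64275361e-03,  2.79520114e-04,
        1.11647025e-03,  2.22843328e-04]), 'joint_efforts': array([ 4.95613804e-04, -3.38783813e+01,  3.20014250e+01,  2.03945744e-02,
       -1.10111353e-04,  2.29715511e-06]), 'tcp_pos': array([ 0.18224761, -0.49175615,  0.24909351]), 'orientation': array([-3.13926648e+00, -3.18123643e-04,  3.54781467e-01]), 'contact_force': array([ 0.13219681,  0.07189351, -0.17525428]), 'moment': array([ 0.03646914, -0.02994808, -0.02997234]), 'finger_force': 0.0, 'width': 1.0013716047515617} 0.019
red [373 237  37  19 312] [ 0.4745 -0.1756  0.03  ] [ 0.5047 -0.1131  0.121 ] hi [ 0.4843 -0.1431  0.117 ] [ 0.4775 -0.1612  0.1133] [ 0.492  -0.1252  0.121 ] ((490.8577880859375, -144.80587768554688), (22.725088119506836, 65.33352661132812), 9.632349014282227) ((484.7536926269531, -143.2847137451172), (10.48062801361084, 36.19380187988281), 10.664586067199707)
green [420 227  39  19 
[... 1780 characters left out ...]
546875)
box [  0 143  39  44 456] [0.5828 0.4325 0.1401] [0.6491 0.4818 0.165 ] hi [0.602  0.4409 0.1613] [0.5828 0.4325 0.1582] [0.6491 0.4784 0.165 ] ((609.9014892578125, 451.0714111328125), (33.02149200439453, 71.14205169677734), 63.296024322509766) ((610.4088745117188, 449.88067626953125), (30.989919662475586, 70.81346893310547), 66.1788101196289)
box [ 117  173  122  110 8287] [0.4245 0.1075 0.14  ] [0.5951 0.2986 0.16  ] hi [0.5122 0.2036 0.1558] [0.4286 0.112  0.1518] [0.5871 0.2963 0.16  ] ((510.4405212402344, 203.335205078125), (131.52967834472656, 160.598876953125), 17.46519660949707) ((509.6416015625, 202.6902618408203), (129.1905059814453, 158.55870056152344), 17.589935302734375)
```

View pics/top.png

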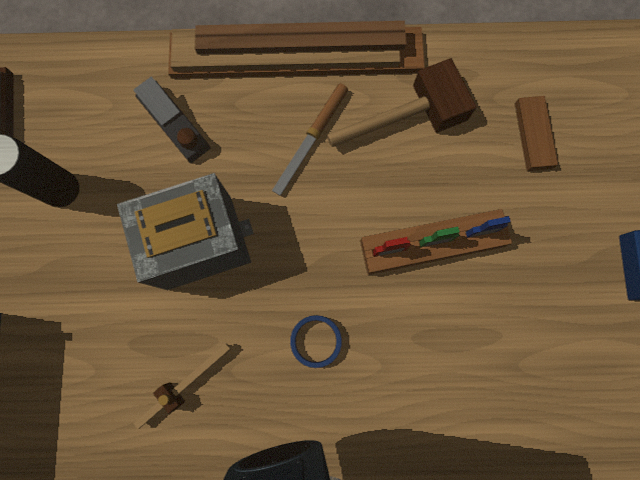

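View pics/scene.png

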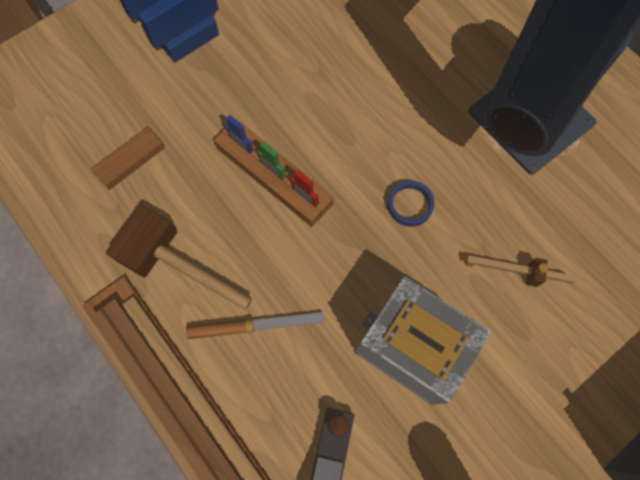

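The top view shows the red sleeve's tab at about (392,245), at the box end of the rack, with green at (440,236) and blue at (488,226). The box is at (185,230) with its slot at (175,224). The scene view shows the same layout. Next I'll move above red.

Emit:
play_rows(series=[[0, 0, -2, 2.5, -1.4, 0, 0], [0, 0, -4, 5, -2.8, 0, 0], [0, 0, -6, 7.5, -4.1, 0, 0], [0, 0, -8, 10.1, -5.5, 0, 0], [0, 0, -8, 10.1, -5.5, 0, 0], [0, 0, -8, 10.1, -5.5, 0, 0], [0, 0, -8, 10.1, -5.5, 0, 0], [0, 0, -8, 10.1, -5.5, 0, 0]])

```text
t: 1.1
tcp_pos: [0.4861, -0.1426, 0.2495]
orientation: [-3.141, -0.001, 1.759]
contact_force: [-0.3, -0.1, 0.2]
width: 1.0
finger_force: 0.0
```

Emit:
play_rows(series=[[0, 0, 0, 0, 0, 0, 0], [0, 0, 0, 0, 0, 0, 0]])

```text
t: 1.35
tcp_pos: [0.4842, -0.146, 0.2499]
orientation: [-3.14, -0.0, 1.75]
contact_force: [1.1, -0.1, 0.2]
width: 0.998
finger_force: 0.0
```

Run:
```python
from h import *
np.set_printoptions(precision=4,suppress=True)
s=r.observe();c=cap('wrist','w1.png');T=tcpT(s);print(s['t'],s['tcp_pos'],np.degrees(s['orientation']),c['hand_eye'])
W=world(c,T@c['hand_eye']);z=W[...,2];hsv=cv2.cvtColor(c['img'],cv2.COLOR_RGB2HSV)
m=((hsv[...,0]<8)|(hsv[...,0]>172))&(hsv[...,1]>130)&(z>.112)&(z<.125)&(c['z_map']>0)
p=W[m];print(len(p),p.mean(0),cv2.minAreaRect((p[:,:2]*1000).astype('float32')))
```

```text
1.35 [ 0.4842 -0.146   0.2499] [-179.9294   -0.0095  100.2542] [[-0.0001 -0.9459 -0.3244  0.0837]
 [ 1.     -0.0002  0.0001 -0.0002]
 [-0.0002 -0.3244  0.9459 -0.1249]
 [ 0.      0.      0.      1.    ]]
596 [ 0.4849 -0.1421  0.1182] ((485.0485534667969, -142.8942108154297), (9.473588943481445, 35.52278137207031), 10.442217826843262)
```

View pics/w1.png

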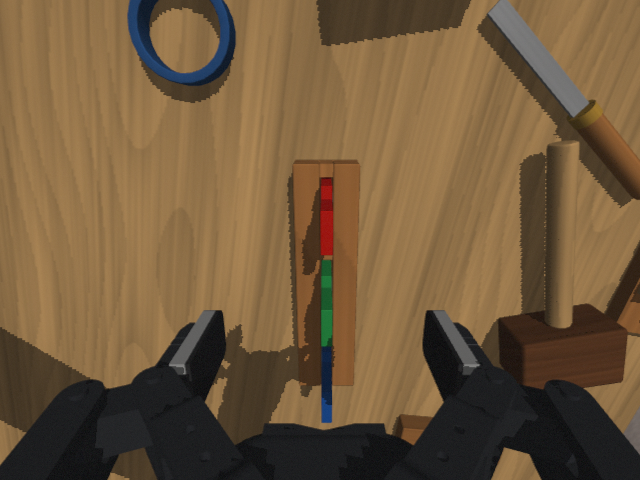

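The wrist view shows the red tab at (327,215), centred between the fingers and aligned with them. Next I'll descend and grip.

Emit:
play_rows(series=[[0, 0, 0, 0.08, 0.03, 0.8, 0], [0, 0, 0, 0.08, 0.03, 1.6, 0.2], [0, 0, 0, 0.08, 0.03, 2.4, 0.3], [0, 0, 0, 0.08, 0.03, 3, 0.4], [0, 0, 0, 0.08, 0.03, 3.48, 0.5], [0, 0, 0, 0.08, 0.03, 3.48, 0.5], [0, 0, 0, 0.08, 0.03, 3.48, 0.5], [0, 0, 0, 0.08, 0.03, 3.48, 0.5]], squeeze=50)

```text
t: 2.4
tcp_pos: [0.4862, -0.143, 0.1126]
orientation: [3.139, 0.002, 1.75]
contact_force: [-0.5, 0.8, 0.2]
width: 0.505
finger_force: 0.0
```

Emit:
play_rows(series=[[0, 0, 0, 0, 0, 0, 0.7], [0, 0, 0, 0, 0, 0, 0.8], [0, 0, 0, 0, 0, 0, 0.9], [0, 0, 0, 0, 0, 0, 1], [0, 0, 0, 0, 0, 0, 1], [0, 0, 0, 0, 0, 0, 1], [0, 0, 0, 0, 0, 0, 1]])

```text
t: 3.28
tcp_pos: [0.4857, -0.1424, 0.1116]
orientation: [3.141, 0.0, 1.751]
contact_force: [-0.1, 0.0, 3.8]
width: 0.106
finger_force: 49.2
```

Emit:
play_rows(series=[[0, 0, 0, 0, 0, -0.3, 1], [0, 0, 0, 0, 0, -0.8, 1], [0, 0, 0, 0, 0, -1.5, 1], [0, 0, 0, 0, 0, -2.4, 1], [0, 0, 0, 0, 0, -3.3, 1], [0, 0, 0, 0, 0, -4.2, 1], [0, 0, 0, 0, 0, -4.7, 1], [0, 0, 0, 0, 0, -4.7, 1]])

```text
t: 4.28
tcp_pos: [0.486, -0.1426, 0.3009]
orientation: [3.139, 0.002, 1.751]
contact_force: [-0.4, -0.7, -1.7]
width: 0.107
finger_force: 48.9
```

Run:
```python
from h import *
np.set_printoptions(precision=4,suppress=True)
s=r.observe();print(s['tcp_pos'],np.degrees(s['orientation']),s['width'],s['contact_force'])
a=cap('top','top2.png');W=world(a);z=W[...,2];hsv=cv2.cvtColor(a['img'],cv2.COLOR_RGB2HSV)
m=(z>.14)&(z<.165)&(W[...,1]>.09)&(W[...,1]<.32);p=W[m]
br=m&(abs(hsv[...,0].astype(int)-20)<8)&(hsv[...,1]>120)
print('brass',cv2.minAreaRect((W[br][:,:2]*1000).astype('float32')))
# slot: hole in brass, by ray on z=.156
f=cv2.morphologyEx(br.astype('uint8'),cv2.MORPH_CLOSE,np.ones((15,15)))
hole=(f>0)&~br;k,l,st,ce=cv2.connectedComponentsWithStats(hole.astype('uint8'))
K=a['camera_matrix'];M=np.linalg.inv(a['world_to_cam'])
for i in range(1,k):
    if st[i,4]>40:
        v,u=np.where(l==i);d=np.stack([(u-K[0,2])/K[0,0],(v-K[1,2])/K[1,1],u*0+1],-1)@M[:3,:3].T
        q=M[:3,3]+d*((.156-M[2,3])/d[:,2:]);print(st[i],q.mean(0),cv2.minAreaRect((q[:,:2]*1000).astype('float32')))
```

```text
[ 0.486  -0.1426  0.3009] [179.851    0.1    100.3277] 0.10702223492111863 [-0.3548 -0.7042 -1.6928]
brass ((514.4513549804688, 203.68344116210938), (76.66303253173828, 110.09163665771484), 17.660400390625)
[196 192   8  18  72] [0.5499 0.166  0.156 ] ((549.5357666015625, 165.9464111328125), (28.418561935424805, 6.765738010406494), 15.025655746459961)
[138 211   8  17  74] [0.5216 0.2555 0.156 ] ((521.4957275390625, 255.6287384033203), (27.938594818115234, 6.976757526397705), 14.817384719848633)
[155 214  41  18 264] [0.5142 0.2034 0.156 ] ((514.2520751953125, 203.51980590820312), (10.664800643920898, 62.19377517700195), 16.87306022644043)
[204 218   8  18  72] [0.5079 0.1526 0.156 ] ((507.7822265625, 152.47393798828125), (28.678762435913086, 6.684062957763672), 14.994110107421875)
[145 237   8  18  73] [0.4796 0.2422 0.156 ] ((479.5223388671875, 242.10618591308594), (28.45686149597168, 6.901010513305664), 14.882919311523438)
```

Emit:
play_rows(series=[[0, 0, -0.1, 1, 0.3, 0, 1], [0, 0, -0.2, 2.2, 0.6, 0, 1], [0, 0, -0.4, 3.6, 1, 0, 1], [0, 0, -0.5, 5, 1.35, 0, 1], [0, 0, -0.6, 6.4, 1.7, 0, 1], [0, 0, -0.7, 7.6, 2.05, 0, 1], [0, 0, -0.73, 8.38, 2.25, 0, 1], [0, 0, -0.73, 8.38, 2.25, 0, 1]])

```text
t: 5.32
tcp_pos: [0.5127, 0.2056, 0.2963]
orientation: [-3.137, -0.001, 1.882]
contact_force: [0.9, -1.3, -2.6]
width: 0.105
finger_force: 49.0
```

Emit:
play_rows(series=[[0, 0, 0, 0, 0, 0, 1], [0, 0, 0, 0, 0, 0, 1], [0, 0, 0, 0, 0, 0, 1]])

```text
t: 5.7
tcp_pos: [0.5139, 0.2026, 0.2991]
orientation: [-3.141, 0.0, 1.877]
contact_force: [0.5, -0.8, -1.6]
width: 0.107
finger_force: 49.0
```

Run:
```python
from h import *
np.set_printoptions(precision=4,suppress=True)
s=r.observe();c=cap('wrist','w2.png');T=tcpT(s);print(s['t'],s['tcp_pos'],np.degrees(s['orientation']),s['contact_force'],s['moment'])
W=world(c,T@c['hand_eye']);z=W[...,2];hsv=cv2.cvtColor(c['img'],cv2.COLOR_RGB2HSV)
br=(z>.148)&(z<.164)&(abs(hsv[...,0].astype(int)-20)<8)&(hsv[...,1]>120)
p=W[br];print('brass',len(p),cv2.minAreaRect((p[:,:2]*1000).astype('float32')),np.median(p[:,2]))
```

```text
5.7 [0.5139 0.2026 0.2991] [-179.9936    0.0079  107.5306] [ 0.4711 -0.7932 -1.5583] [ 0.0596 -0.0097  0.0359]
brass 9485 ((515.357177734375, 204.357421875), (76.96613311767578, 110.08279418945312), 17.471242904663086) 0.15734041914812313
```

View pics/w2.png

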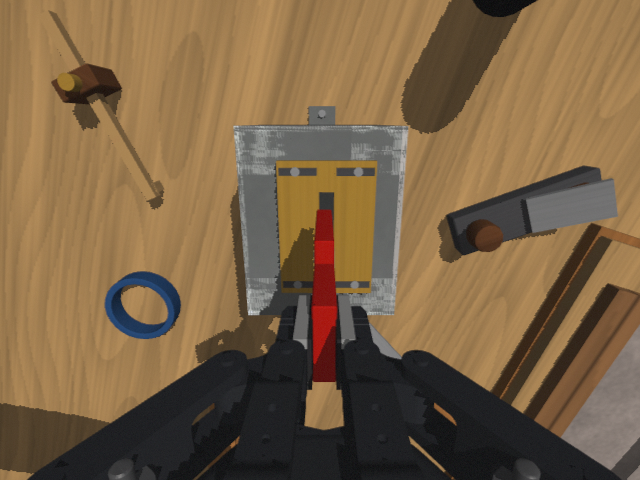

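The wrist view shows the slot's far end at (327,200), just beyond the held red sleeve's far face at (325,212), so the two are nearly in line. I'll measure both in this one image.

```bash
cat > m.py <<'E'
from h import *
np.set_printoptions(precision=4,suppress=True)
s=r.observe();c=cap('wrist');T=tcpT(s);H=c['hand_eye'];K=c['camera_matrix'];img=c['img']
hsv=cv2.cvtColor(img,cv2.COLOR_RGB2HSV);P=world(c,H)  # tool frame
W=world(c,T@H);br=(W[...,2]>.148)&(W[...,2]<.164)&(abs(hsv[...,0].astype(int)-20)<8)&(hsv[...,1]>120)
red=((hsv[...,0]<8)|(hsv[...,0]>172))&(hsv[...,1]>130)
def ray(u,v,zt):
    d=H[:3,:3]@np.array([(u-K[0,2])/K[0,0],(v-K[1,2])/K[1,1],1]);return H[:3,3]+d*((zt-H[2,3])/d[2])
zp=s['tcp_pos'][2]-.156
vs=np.where(red.any(1))[0].min();print('red top row',vs)
for v in range(vs-22,vs,3):   # slot rows: gap in brass
    g=np.where(~br[v,295:360])[0]+295
    if 8<len(g)<30: print('slot',v,g.min(),g.max(),ray(g.min()-.5,v,zp)[:2],ray(g.max()+.5,v,zp)[:2],'mid y',(ray(g.min()-.5,v,zp)+ray(g.max()+.5,v,zp))[1]/2)
col=~br[vs-60:vs,326];print('slot end row',vs-60+np.where(~col)[0].max()+1, ray(326,vs-60+np.where(~col)[0].max()+.5,zp))
for v in range(vs,vs+200,12):
    g=np.where(red[v,290:360])[0]+290;q=P[v,g];print('red',v,g.min(),g.max(),np.median(q,0),'y',q[:,1].min(),q[:,1].max())
E
python3 m.py
```

```text
red top row 87Traceback (most recent call last):
  File "m.py", line 14, in <module>
    col=~br[vs-60:vs,326];print('slot end row',vs-60+np.where(~col)[0].max()+1, ray(326,vs-60+np.where(~col)[0].max()+.5,zp))
                                                     ~~~~~~~~~~~~~~~~~~~~~^^
    return umr_maximum(a, axis, None, out, keepdims, initial, where)
ValueError: zero-size array to reduction operation maximum which has no identity
```

```bash
sed -i 's/^vs=.*/red[:, :305]=0;red[:,345:]=0;red[:205]=0\nvs=np.where(red.sum(1)>5)[0].min();print("red top row",vs)/' m.py; python3 m.py
```

```text
red top row 209
slot 193 319 353 [ 0.0316 -0.0042] [0.0316 0.023 ] mid y 0.009356467572931928
slot 196 319 333 [ 0.0293 -0.0043] [0.0293 0.0074] mid y 0.0015919976949078387
slot 199 319 333 [ 0.0269 -0.0043] [0.0269 0.0075] mid y 0.0015965972298788065
slot 202 319 336 [ 0.0245 -0.0043] [0.0245 0.0098] mid y 0.0027765142496611905
slot 205 319 332 [ 0.0221 -0.0043] [0.0221 0.0067] mid y 0.0012129945872228287
slot 208 319 347 [ 0.0197 -0.0043] [0.0197 0.0186] mid y 0.007126629248839814
slot end row 193 [0.032  0.0016 0.1433]
red 209 319 329 [-0.0175  0.0001  0.2941] y -0.006000486381037908 0.006312184170707477
red 221 316 332 [ 0.029  -0.      0.0718] y -0.004704063259936153 0.01009990193583361
red 233 316 332 [ 0.0289 -0.      0.0486] y -0.004209466818705987 0.004152831701848143
red 245 315 333 [ 0.0266 -0.      0.0364] y -0.0044333483134042844 0.004411711816595138
red 257 315 333 [ 0.0203 -0.      0.0364] y -0.004499760654996842 0.004440177374264866
red 269 315 333 [ 0.017  -0.      0.0289] y -0.004320945196170697 0.004296752958539875
red 281 313 334 [ 0.0171 -0.0003  0.0154] y -0.004
[... 445 characters left out ...]
443223 0.00428564950056501
red 353 313 335 [-0.0043 -0.0001 -0.0067] y -0.004499575700587949 0.004278042437287936
red 365 313 335 [-0.0101 -0.0001 -0.0067] y -0.004546247847321894 0.004252564669086635
red 377 312 335 [-0.0162 -0.0003 -0.0066] y -0.005008021064083484 0.0045139778948105206Traceback (most recent call last):
  File "m.py", line 17, in <module>
    g=np.where(red[v,290:360])[0]+290;q=P[v,g];print('red',v,g.min(),g.max(),np.median(q,0),'y',q[:,1].min(),q[:,1].max())
                                                             ~~~~~^^
    return umr_minimum(a, axis, None, out, keepdims, initial, where)
ValueError: zero-size array to reduction operation minimum which has no identity
```

Emit:
play_rows(series=[[0, 0, 0, 0.04, 0.04, 0.3, 1], [0, 0, 0, 0.04, 0.04, 0.5, 1], [0, 0, 0, 0.04, 0.04, 0.7, 1], [0, 0, 0, 0.04, 0.04, 0.8, 1], [0, 0, 0, 0.04, 0.04, 0.9, 1], [0, 0, 0, 0.04, 0.04, 0.9, 1], [0, 0, 0, 0.04, 0.04, 0.9, 1]])

```text
t: 6.72
tcp_pos: [0.515, 0.2057, 0.2634]
orientation: [3.141, 0.0, 1.878]
contact_force: [-0.0, 0.3, -2.0]
width: 0.105
finger_force: 49.0
```

```bash
sed -i 's/^for v in range(vs,vs+200,12).*/for v in range(vs,vs+80,12):/' m.py; python3 m.py; python3 -c "
from h import *
s=r.observe();print(s['tcp_pos'],np.degrees(s['orientation']),s['contact_force'],s['moment']);cap('wrist','w3.png')"
```

```text
red top row 209
slot 208 315 349 [ 0.0283 -0.0065] [0.0283 0.0174] mid y 0.005471544126433626
slot end row 206 [0.03   0.0014 0.1074]
red 209 318 329 [-0.0087  0.0001  0.2574] y -0.006625433568684384 0.005752497078398308
red 221 316 331 [ 0.029  -0.0003  0.0716] y -0.0046937310355459096 0.0040836145488549885
red 233 315 332 [ 0.029  -0.0003  0.0483] y -0.004760767394933888 0.004157241899342821
red 245 314 333 [ 0.0267 -0.0003  0.0361] y -0.004942162962024093 0.004353045898423202
red 257 314 333 [ 0.0203 -0.0003  0.0364] y -0.005022983301118396 0.004438142383718715
red 269 314 333 [ 0.017  -0.0003  0.029 ] y -0.004855615200988181 0.004288913580724122
red 281 313 334 [ 0.0169 -0.0003  0.0158] y -0.004937212644718143 0.004439304252287695
[0.51505327 0.2056931  0.26355447] [1.79953454e+02 1.67798532e-03 1.07633084e+02] [ 0.56309341 -0.17530286 -1.6863965 ] [-0.04547111  0.02957205 -0.05031978]
```

View pics/w3.png

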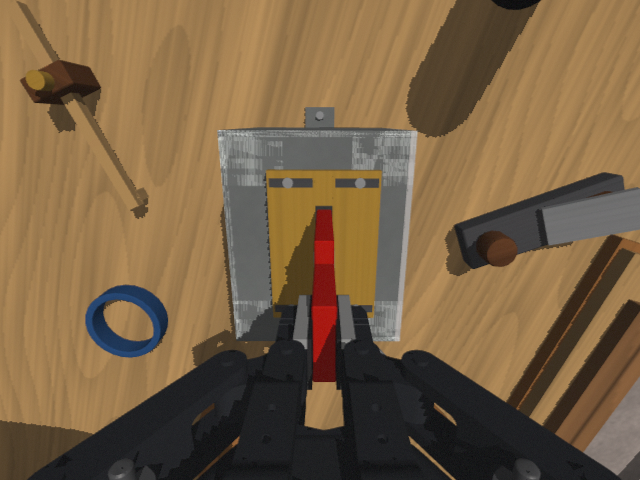

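The slot's end shows at (324,207), symmetric about the sleeve's foot. Next I'll feel downward gently.

Emit:
play_rows(series=[[0, 0, 0, -0.01, 0, 0.03, 1], [0, 0, 0, -0.01, 0, 0.06, 1], [0, 0, 0, -0.01, 0, 0.09, 1], [0, 0, 0, -0.01, 0, 0.11, 1], [0, 0, 0, -0.01, 0, 0.13, 1], [0, 0, 0, -0.01, 0, 0.13, 1]])

```text
t: 7.58
tcp_pos: [0.5149, 0.2053, 0.2578]
orientation: [-3.141, -0.0, 1.878]
contact_force: [0.4, 0.3, -2.4]
width: 0.106
finger_force: 49.0
```

Emit:
play_rows(series=[[0, 0, 0, 0, 0, 0.02, 1], [0, 0, 0, 0, 0, 0.04, 1], [0, 0, 0, 0, 0, 0.06, 1], [0, 0, 0, 0, 0, 0.06, 1]])

```text
t: 8.07
tcp_pos: [0.5149, 0.2052, 0.2554]
orientation: [-3.141, 0.0, 1.878]
contact_force: [-0.4, 0.3, -1.6]
width: 0.107
finger_force: 49.0
```

Emit:
play_rows(series=[[0, 0, 0, 0, 0, 0.03, 1], [0, 0, 0, 0, 0, 0.06, 1], [0, 0, 0, 0, 0, 0.09, 1], [0, 0, 0, 0, 0, 0.09, 1]])

```text
t: 8.57
tcp_pos: [0.515, 0.2054, 0.2524]
orientation: [3.141, -0.0, 1.879]
contact_force: [-0.4, 0.3, 0.3]
width: 0.106
finger_force: 49.4
```

Emit:
play_rows(series=[[0, 0, 0, 0, 0, 0.03, 1], [0, 0, 0, 0, 0, 0.06, 1], [0, 0, 0, 0, 0, 0.06, 1]])

```text
t: 8.95
tcp_pos: [0.5153, 0.2055, 0.2517]
orientation: [3.139, -0.0, 1.879]
contact_force: [-1.5, 0.6, 7.1]
width: 0.104
finger_force: 50.3
```

It is in the slot, and the foot has now met the catches. I'll keep pushing gently.

Emit:
play_rows(series=[[0, 0, 0, 0, 0, 0.02, 1], [0, 0, 0, 0, 0, 0.05, 1], [0, 0, 0, 0, 0, 0.08, 1], [0, 0, 0, 0, 0, 0.08, 1]], squeeze=70)

```text
t: 9.45
tcp_pos: [0.5155, 0.2056, 0.2511]
orientation: [3.136, -0.0, 1.879]
contact_force: [-3.6, 0.6, 15.1]
width: 0.097
finger_force: 74.4
```

Emit:
play_rows(series=[[0, 0, 0, 0, 0, 0.02, 1], [0, 0, 0, 0, 0, 0.05, 1], [0, 0, 0, 0, 0, 0.05, 1]])

```text
t: 9.82
tcp_pos: [0.5156, 0.2054, 0.2477]
orientation: [3.137, 0.0, 1.878]
contact_force: [-1.4, 0.2, 9.2]
width: 0.104
finger_force: 73.6
```

Emit:
play_rows(series=[[0, 0, 0, 0, -0.01, 0.1, 1], [0, 0, 0, 0, -0.01, 0.2, 1], [0, 0, 0, 0, -0.01, 0.3, 1], [0, 0, 0, 0, -0.01, 0.4, 1], [0, 0, 0, 0, -0.01, 0.4, 1]])

```text
t: 10.45
tcp_pos: [0.5155, 0.2053, 0.2306]
orientation: [3.137, 0.0, 1.878]
contact_force: [-1.3, 0.2, 7.1]
width: 0.105
finger_force: 73.1
```

Emit:
play_rows(series=[[0, 0, 0, 0, 0, 0.1, 1], [0, 0, 0, 0, 0, 0.2, 1], [0, 0, 0, 0, 0, 0.3, 1], [0, 0, 0, 0, 0, 0.4, 1], [0, 0, 0, 0, 0, 0.5, 1], [0, 0, 0, 0, 0, 0.5, 1]])

```text
t: 11.2
tcp_pos: [0.5156, 0.2054, 0.2104]
orientation: [3.138, 0.0, 1.878]
contact_force: [-0.5, -0.1, 5.9]
width: 0.102
finger_force: 72.9
```

Emit:
play_rows(series=[[0, 0, 0, 0, 0, 0.1, 1], [0, 0, 0, 0, 0, 0.2, 1], [0, 0, 0, 0, 0, 0.3, 1], [0, 0, 0, 0, 0, 0.4, 1], [0, 0, 0, 0, 0, 0.5, 1], [0, 0, 0, 0, 0, 0.6, 1], [0, 0, 0, 0, 0, 0.6, 1]])

```text
t: 12.08
tcp_pos: [0.5157, 0.2054, 0.1865]
orientation: [3.137, 0.0, 1.878]
contact_force: [-1.4, 0.6, 6.7]
width: 0.102
finger_force: 73.0
```

Run:
```python
from h import *
c=cap('wrist','w4.png');P=world(c,c['hand_eye']);hsv=cv2.cvtColor(c['img'],cv2.COLOR_RGB2HSV)
m=((hsv[...,0]<8)|(hsv[...,0]>172))&(hsv[...,1]>130);m[:,:300]=0;m[:,350:]=0
p=P[m&(abs(P[...,1])<.008)&(abs(P[...,0])<.04)];print(len(p),np.percentile(p[:,2],[2,10,50,90,98]), r.observe()['tcp_pos'])
```

```text
3134 [-0.00791833 -0.0072713  -0.00609032  0.03584196  0.03695426] [0.51568726 0.20532821 0.18650425]
```

View pics/w4.png

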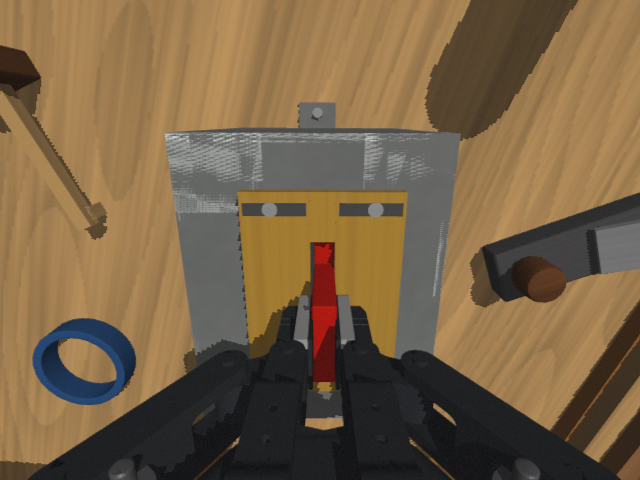

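The shoulders are already below the plate at (323,250), and the sleeve hasn't slipped in the grip. One last small push, then release.

Emit:
play_rows(series=[[0, 0, 0, 0, 0, 0.07, 1], [0, 0, 0, 0, 0, 0.14, 1], [0, 0, 0, 0, 0, 0.2, 1], [0, 0, 0, 0, 0, 0.2, 1], [0, 0, 0, 0, 0, 0.2, 1]])

```text
t: 12.75
tcp_pos: [0.5143, 0.205, 0.1756]
orientation: [-3.14, 0.0, 1.878]
contact_force: [-0.1, -0.7, -0.9]
width: 0.1
finger_force: 72.1
```

The force has dropped to just the weight, so the catches are passed. Now I'll release.

Emit:
play_rows(series=[[0, 0, 0, 0, 0, -0.03, 1], [0, 0, 0, 0, 0, -0.03, 0.6], [0, 0, 0, 0, 0, -0.03, 0.6], [0, 0, 0, 0, 0, -0.03, 0.6], [0, 0, 0, 0, 0, -0.03, 0.6], [0, 0, 0, 0, 0, -0.03, 0.6]], squeeze=20)

```text
t: 13.5
tcp_pos: [0.5146, 0.2051, 0.1775]
orientation: [3.142, -0.0, 1.878]
contact_force: [0.5, -0.8, 0.1]
width: 0.4
finger_force: 0.0
```

Emit:
play_rows(series=[[0, 0, 0, 0, 0, -0.4, 0.6], [0, 0, 0, 0, 0, -1, 0.6], [0, 0, 0, 0, 0, -2, 0.6], [0, 0, 0, 0, 0, -3, 0.6], [0, 0, 0, 0, 0, -4, 0.6], [0, 0, 0, 0, 0, -4, 0.6], [0, 0, 0, 0, 0, -4, 0.6], [0, 0, 0, 0, 0, -4, 0.6]])

```text
t: 14.5
tcp_pos: [0.5141, 0.205, 0.336]
orientation: [-3.139, -0.0, 1.878]
contact_force: [-0.7, 0.1, 0.1]
width: 0.398
finger_force: 0.0
```

Run:
```python
from h import *
a=cap('wrist')['img'];b=cap('scene')['img']
cv2.imwrite('pics/end.png',np.hstack([cv2.resize(a,(400,300)),cv2.resize(b,(400,300))])[:,:,::-1])
s=r.observe();print(s['t'],s['tcp_pos'],s['width'],s['contact_force'])
```

```text
14.6 [0.51408764 0.20497074 0.33596622] 0.39952850840298143 [ 0.1419635  -0.11618108 -0.50446463]
```

View pics/end.png

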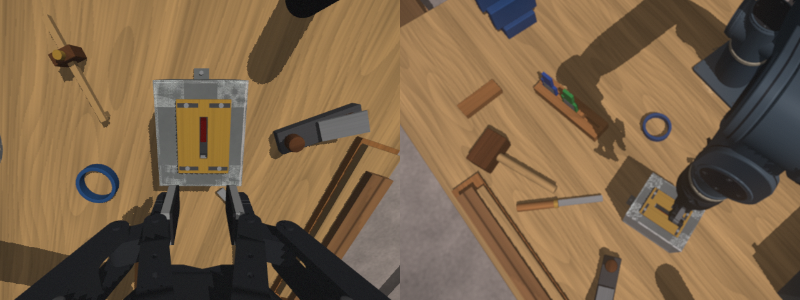

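The slot at (203,135) shows red down inside it, with nothing standing proud of the plate. Blue and green still stand in the rack at (547,82) and (568,98). I'll check the red's depth before handing in.

Run:
```python
from h import *
s=r.observe();c=cap('wrist');W=world(c,tcpT(s)@c['hand_eye']);hsv=cv2.cvtColor(c['img'],cv2.COLOR_RGB2HSV)
m=((hsv[...,0]<8)|(hsv[...,0]>172))&(hsv[...,1]>130)&(np.hypot(W[...,0]-.515,W[...,1]-.205)<.06)
z=W[m][:,2];print(m.sum(),np.percentile(z,[1,50,99]))
if m.sum()>30 and np.percentile(z,99)<.135: print(r.hand_in())
```

```text
353 [0.08729818 0.11408368 0.11574095]
the job is handed in; nothing more can be done
None
```

The red sleeve went foot first through the slot, past the catches, and is inside the returns box with its top about 40 mm below the plate; the blue and green sleeves still stand in the rack, and the job was handed in at about 15 s.

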